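Swipe the fans up to full speed

TASK

Bring the fans up to full speed on the fan controller: with the closed fingertips pointing down, come straight down on the white curved touch strip at the end mark next to the blue lamp, then slide along the middle of the strip over all its marks to the end mark next to the red lamp, and lift straight off there. Keep a light touch all the way, pressing the springy strip down a few millimetres, never pressing hard and never lifting off or hovering low over the strip between its two ends. Pick nothing up, do not turn the knob, and leave the loose things around it where they are.

Things in the scene. Friction and masses are not known exactly. Their poses are not given: they have to be found in the camera images.
- controller: the fan controller: a fixed dark grey slab, 200 mm (its x) by 270 mm (its y) by 30 mm high, lying on the table; origin at the centre of its underside, z up. On it: the white touch strip, a grey pump knob, and one blue and one red lamp.
- strip (a joint): how far the touch strip is pressed down, in m: 0 untouched, 0.008 at its stop. The whole strip sinks together, straight down, on soft springs: about 1 N to start, 4 N at 4 mm, 7 N at the stop. It springs back when released. The strip is a white flat-topped arch, 26 mm wide, its centre line a circular arc of 110 mm radius spanning 132 degrees (about 253 mm long), bulging to the controller's +x side; its top is 42 mm above the table when untouched (12 mm above the slab).
- slow_lamp: round blue lamp (slow), 22 mm across, standing 4 mm above the controller's top, about 38 mm beyond the last mark at one end of the strip; which end changes from start to start. Origin at the centre of its underside, 30 mm above the table.
- fast_lamp: round red lamp (fast), same size and height, likewise beyond the other end of the strip.
- mark1 (a point): the end mark on the controller's -y side: a black dot 10 mm across on the centre line of the strip, at the height of its top surface. The five marks are 30 degrees (58 mm along the arc) apart; the strip runs 11 mm past the end marks.
- mark2 (a point): the mark between mark1 and mark3: a black dot 10 mm across on the centre line of the strip, at the height of its top surface. The five marks are 30 degrees (58 mm along the arc) apart; the strip runs 11 mm past the end marks.
- mark3 (a point): the middle mark, at the top of the arch: a black dot 10 mm across on the centre line of the strip, at the height of its top surface. The five marks are 30 degrees (58 mm along the arc) apart; the strip runs 11 mm past the end marks.
- mark4 (a point): the mark between mark3 and mark5: a black dot 10 mm across on the centre line of the strip, at the height of its top surface. The five marks are 30 degrees (58 mm along the arc) apart; the strip runs 11 mm past the end marks.
- mark5 (a point): the end mark on the controller's +y side: a black dot 10 mm across on the centre line of the strip, at the height of its top surface. The five marks are 30 degrees (58 mm along the arc) apart; the strip runs 11 mm past the end marks.
- knob_edge (a point): a point on the rim of the grey pump knob, 18 mm from its axis, 46 mm above the table; the knob (top 74 mm above the table, on a base 60 mm across) stands within 5 mm of the centre of the arch, about 112 mm from every mark, and must not be turned
- cap: a brass cap 32 mm across and 14 mm high, lying on the controller's top. Origin at the centre of its underside. Loose; to be left alone.
- spare_fan: a loose square black fan with red corners, 120 x 120 x 25 mm, lying flat beside the controller. Origin at the centre of its underside. Loose; to be left alone.
- screwdriver: a red-handled screwdriver lying on the table in front of the controller; its local x axis runs along it. Origin at the underside, mid-length. Loose; to be left alone.
- coolant: a closed white bottle 64 mm across and 150 mm high, standing beside the controller. Origin at the centre of its underside. Loose; to be left alone.
- screw_jar: a small amber jar 54 mm across and 60 mm high with a steel lid, behind the controller. Origin at the centre of its underside. Loose; to be left alone.
- memory: a computer memory module 31 x 133 x 8 mm lying flat behind the controller. Origin at the centre of its underside. Loose; to be left alone.
- mug: a blue mug 80 mm across and 92 mm high, standing behind the controller. Origin at the centre of its underside. Loose; to be left alone.

How it is judged (in metres and radians):
On the way, in this order (a step that is already met when the one before it is completed fails the run):
1. the fingertips press the strip lightly at the blue lamp's end mark (((horizontal distance between slow_lamp and mark1 below 0.06 m and (horizontal distance between the grasp point and mark1 below 0.016 m and value of joint strip above 0.001 m and contact force between the fingers and strip above 0.3 N)) or (horizontal distance between slow_lamp and mark5 below 0.06 m and (horizontal distance between the grasp point and mark5 below 0.016 m and value of joint strip above 0.001 m and contact force between the fingers and strip above 0.3 N)))), for 0.1 s.
2. still pressing, they pass the second mark (((horizontal distance between slow_lamp and mark1 below 0.06 m and (horizontal distance between the grasp point and mark2 below 0.016 m and value of joint strip above 0.001 m and contact force between the fingers and strip above 0.3 N)) or (horizontal distance between slow_lamp and mark5 below 0.06 m and (horizontal distance between the grasp point and mark4 below 0.016 m and value of joint strip above 0.001 m and contact force between the fingers and strip above 0.3 N)))), for 0.03 s.
3. they pass the middle mark (((horizontal distance between slow_lamp and mark1 below 0.06 m and (horizontal distance between the grasp point and mark3 below 0.016 m and value of joint strip above 0.001 m and contact force between the fingers and strip above 0.3 N)) or (horizontal distance between slow_lamp and mark5 below 0.06 m and (horizontal distance between the grasp point and mark3 below 0.016 m and value of joint strip above 0.001 m and contact force between the fingers and strip above 0.3 N)))), for 0.03 s.
4. they pass the fourth mark (((horizontal distance between slow_lamp and mark1 below 0.06 m and (horizontal distance between the grasp point and mark4 below 0.016 m and value of joint strip above 0.001 m and contact force between the fingers and strip above 0.3 N)) or (horizontal distance between slow_lamp and mark5 below 0.06 m and (horizontal distance between the grasp point and mark2 below 0.016 m and value of joint strip above 0.001 m and contact force between the fingers and strip above 0.3 N)))), for 0.03 s.
5. they reach the red lamp's end mark (((horizontal distance between slow_lamp and mark1 below 0.06 m and (horizontal distance between the grasp point and mark5 below 0.016 m and value of joint strip above 0.001 m and contact force between the fingers and strip above 0.3 N)) or (horizontal distance between slow_lamp and mark5 below 0.06 m and (horizontal distance between the grasp point and mark1 below 0.016 m and value of joint strip above 0.001 m and contact force between the fingers and strip above 0.3 N)))), for 0.1 s.
At the end, for the whole second after the job is handed in: Marks passed in order, blue to red, each with the fingertips centred within 16 mm and the strip pressed over 1 mm; finally the strip is released (within 0.5 mm of rest), the knob unturned (rim within 6 mm) and every loose thing within 20 mm of its start (value of joint strip below 0.0005 m and distance of knob_edge from where it was at the start of the episode below 0.006 m and distance of each of cap, spare_fan, screwdriver, coolant, screw_jar, memory, mug from where it was at the start of the episode below 0.02 m); the robot touches nothing.
It fails at once if a loose thing was moved, lifted or knocked (more than 20 mm) (distance of any of cap, spare_fan, screwdriver, coolant, screw_jar, memory, mug from where it was at the start of the episode above 0.02 m).
It fails at once if the pump knob was turned (rim moved more than 6 mm) (distance of knob_edge from where it was at the start of the episode above 0.006 m).
It fails at once if the strip was pressed hard (over 20 N) (contact force between the fingers and strip above 20 N).
It fails at once if the fingertips were lifted off, or hovered close above, the middle part of the strip (within 25 mm of one of the three middle marks, less than about 17 mm above it, strip not pressed) ((horizontal distance between the grasp point and mark2 below 0.025 m or horizontal distance between the grasp point and mark3 below 0.025 m or horizontal distance between the grasp point and mark4 below 0.025 m) and height (world z) of the grasp point below 0.078 m and value of joint strip below 0.0003 m).
It also fails if it takes over 42 s, if anything falls off the work surface, if the arm or the gripper's body presses on something with over 40 N, if the wrist force passes 120 N, or if a joint passes its speed limit or range.

ROBOT

A 6-joint arm with a two-finger parallel gripper is mounted at the origin on the work surface. World frame = base frame: x ahead of the robot, y to its left, z up, the work surface at z = 0. Lengths are in mm, angles in rad, forces in N, time in s.
With the tool pointing down it reaches from about 375 to 975 mm from the base axis. Payload 3.8 kg.
Tool frame: the origin (TCP) lies midway between the tips of the shut fingers; the grasp point (between the pads) lies 19 mm behind it (manip.pinch_z is the distance from the TCP to the grasp point, in mm); z points along the fingers, y is the direction in which the jaws open and shut (so a half turn about z gives the same grasp; the last joint's range is limited). The gripper opens to 85 mm and grips with 20 to 120 N. Pads are 22 mm wide; open, the fingers measure 114 mm over their backs; the gripper's body (76 mm by 85 mm) begins 54 mm behind the grasp point. The pads swing forward as they close: fully open they stand 13 mm farther back than shut.
Start: joints at [1.068, 0.264, 1.604, -0, 1.274, -0.037], TCP at [303.165, 603.083, 231.28] pointing down, gripper open.
Joint ranges: [-2.63, 2.63], [-0.94, 2.18], [0.31, 2.57], [-1.31, 4.45], [0, 2.66], [-2.55, 2.55]. Speed limits (rad/s): [2.57, 2.57, 3.14, 3.14, 3.14, 3.14].

INTERFACE

Orientations are given as a 3x3 rotation matrix whose columns are the frame's x, y, z axes.
In Python, from cell import manip gives the robot as it stands. The module is installed in compiled form; this text tells all that it offers.
- The arm moves only by the tool step_arm, never from a script. Its argument "plan" is a list of rows, each a list of 7 numbers: the turn, a rotation vector about the tool's x, y, z in rad, then the shift along the tool's x, y, z in cm, then the opening, from 0 (shut) to 1 (fully open). In form: [[rx, ry, rz, tx, ty, tz, claw], ...]. A call has 1 to 10 rows; each row shifts and turns the commanded pose from where the row before left it, along the tool's axes as they then stand; what a row does not reach is not made up. A row lasts 1/10 s, in which the tool goes at most 50 mm and 8.59 degrees, less where a joint would pass 70% of its speed; a pose out of reach is approached as far as the arm can. A call is refused whole if a number of a shift passes 5 or a number of a turn 0.15, either way. A call with a gripper value outside its range is refused whole. The fingers move at their own pace and stop on an object; the grip force is fixed at half the most. Time passes only in rows, so rows that do not move let the fingers close. It gives the time, the measured TCP pose, the force and the opening at its end, in the units of the state.
- manip.sense(): the state, without advancing time (a new reading comes with each control period).
- manip.grab_frame(name): name is "side" or "top"; returns (picture, depth): 400x640x3 uint8, blue, green, red; 400x640 float32, mm along the optical axis (not along the pixel's ray), 0 where there is no reading.
- manip.camera_info(name): a dict with "vertical_fov" (degrees; the focal length in pixels is half the picture's height over the tangent of half this angle, whatever the lens; pixels are square), "cx", "cy" (the principal point, pixels), "world_from_camera" (4x4, takes a point from camera to world coordinates). Camera axes: x right, y down, z forward; pixel columns grow to the right and rows downward; lengths in mm; the calibration is good to about 2 mm. A picture is of the moment at which its call begins. camera_info takes no time and is no camera call.
- manip.hand_in(): hands the job in, once; it reports no verdict.
Trained networks look in the newest picture that a camera, given by its name, has taken for a name from the list of things; names that differ only in an ending like _2 or _b are one class to them, and where a whole thing is asked for, a point or a joint stands for the part that bears it (a point fixed in the world has none). Each returns a list of dicts, best first, with "conf" (0 to 1); they miss things now and then, are a little off and sometimes report something else, mostly with a low value. They report only what shows in the picture. A call takes as long as a camera call.
- manip.masks_of(camera, thing): "mask" (400x640 bool, what is visible of it) and "bbox" ([centre column, centre row, width, height] in pixels, round what is visible of it).
- manip.tip_of(camera, thing): "centre" ([column, row] in pixels: a listed point, or the origin of a listed thing).
The state is a dict: "time_s": time; "q": joint angles; "qvel": joint speeds; "tau": joint torques, N m; "position": TCP position; "ee_rot": TCP orientation; "contact_force": force on the tool from outside, world axes, zero at the start; "torque": the same for the moment, N m; "finger_gap": opening from 0.0 (shut) to 1.0 (fully open).
Only numpy, scipy, OpenCV 4.12 (cv2) and the standard library are available. Lean on these libraries where they do the work, as an engineer would, in place of code of your own. Each camera call takes 0.05 s, during which the arm holds its last target.

## Working session

There is one attempt and no reset: what is moved stays moved. The work goes in short steps, Python scripts to look and compute and a tool call to move; the robot and the scene stay as the last step left them, time stands still between calls to the robot, and variables do not carry over. Pictures are saved under pics/ and viewed, and the job is handed in when it is done.

Besides the shell and the picture viewer there is one more tool, called after ">>>" as name([rows], argument=value, ...), one row to a line, values as JSON. step_arm: Moves the arm, as the interface text tells. Its arguments: {"type":"object","properties":{"plan":{"type":"array"}},"required":["plan"]}

```bash
mkdir -p pics; python3 - <<'E'
from cell import manip
import cv2,numpy as np
s=manip.sense();print(s['time_s'],s['position'],np.round(s['ee_rot'],3).tolist(),s['contact_force'],s['finger_gap'],manip.pinch_z)
for n in("top","side"):
    p,d=manip.grab_frame(n);cv2.imwrite(f"pics/{n}0.png",p);np.save(f"{n}0.npy",d)
    c=manip.camera_info(n);print(n,c)
print(manip.sense()['time_s'])
E
```

```text
0.0 [302.80059325 602.42595376 229.94759073] [[-0.893, 0.449, -0.001], [0.449, 0.893, -0.002], [0.0, -0.002, -1.0]] [ 1.16312559 -0.67711101 -0.15185412] 1.0024680467084353 18.700000000000003
top {'vertical_fov': 46.14937701576091, 'cx': 313.39544844376405, 'cy': 193.61423782457393, 'world_from_camera': array([[ 9.33328471e-03, -9.81858814e-01,  1.89383631e-01,
         3.76367373e+02],
       [-9.99898843e-01, -1.11966461e-02, -8.77153448e-03,
         6.86640645e+01],
       [ 1.07328699e-02, -1.89282606e-01, -9.81863993e-01,
         1.07773744e+03],
       [ 0.00000000e+00,  0.00000000e+00,  0.00000000e+00,
         1.00000000e+00]])}
side {'vertical_fov': 54.69165753286175, 'cx': 318.5437470151028, 'cy': 201.69232989635657, 'world_from_camera': array([[ 7.88378846e-01, -3.24081572e-01,  5.22905279e-01,
         1.56068181e+02],
       [-6.15150117e-01, -4.05605945e-01,  6.76072593e-01,
        -4.86904238e+02],
       [-7.00917851e-03, -8.54666574e-01, -5.19129964e-01,
         4.82419303e+02],
       [ 0.00000000e+00,  0.00000000e+00,  0.00000000e+00,
         1.00000000e+00]])}
0.1
```

View pics/top0.png

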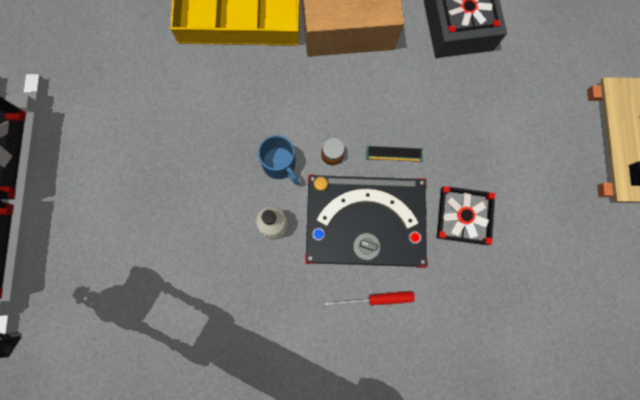

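View pics/side0.png

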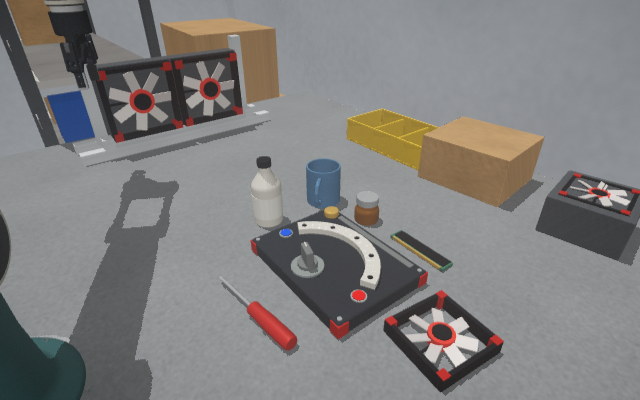

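```bash
cat > h.py <<'E'
from cell import manip
import cv2,numpy as np
def ray(cam,uv,z):
    c=manip.camera_info(cam);f=200/np.tan(np.radians(c['vertical_fov']/2))
    T=np.array(c['world_from_camera']);d=T[:3,:3]@np.array([(uv[0]-c['cx'])/f,(uv[1]-c['cy'])/f,1]);o=T[:3,3]
    return o+d*(z-o[2])/d[2]
def proj(cam,P):
    c=manip.camera_info(cam);f=200/np.tan(np.radians(c['vertical_fov']/2))
    T=np.array(c['world_from_camera']);p=T[:3,:3].T@(np.array(P)-T[:3,3])
    return np.array([c['cx']+f*p[0]/p[2],c['cy']+f*p[1]/p[2]])
E
python3 - <<'E'
from h import *
for cam in("top","side"):
  for t,z in [("mark1",42),("mark2",42),("mark3",42),("mark4",42),("mark5",42),("slow_lamp",30),("fast_lamp",30),("controller",0)]:
    for r in manip.tip_of(cam,t)[:2]:
        print(cam,t,round(r['conf'],2),np.round(r['centre'],1),np.round(ray(cam,r['centre'],z),1))
print(manip.sense()['time_s'])
E
```

```text
top mark1 0.87 [393.8 197.2] [ 570.  -121.4   42. ]
top mark1 0.75 [342.4 200.1] [562.1  -5.8  42. ]
top mark2 0.87 [393.8 197.2] [ 570.  -121.4   42. ]
top mark2 0.75 [342.4 200.1] [562.1  -5.8  42. ]
top mark3 0.87 [393.8 197.2] [ 570.  -121.4   42. ]
top mark3 0.75 [342.4 200.1] [562.1  -5.8  42. ]
top mark4 0.87 [393.8 197.2] [ 570.  -121.4   42. ]
top mark4 0.75 [342.4 200.1] [562.1  -5.8  42. ]
top mark5 0.87 [393.8 197.2] [ 570.  -121.4   42. ]
top mark5 0.75 [342.4 200.1] [562.1  -5.8  42. ]
top slow_lamp 0.49 [318.  232.9] [489.1  48.2  30. ]
top fast_lamp 0.41 [414.6 236. ] [ 484.4 -168.2   30. ]
top controller 0.73 [364.8 219. ] [525.7 -60.6   0. ]
side mark1 0.87 [329.3 226. ] [559.1  -0.   42. ]
side mark1 0.85 [304.6 224.9] [523.   33.7  42. ]
side mark2 0.87 [329.3 226. ] [559.1  -0.   42. ]
side mark2 0.85 [304.6 224.9] [523.   33.7  42. ]
side mark3 0.87 [329.3 226. ] [559.1  -0.   42. ]
side mark3 0.85 [304.6 224.9] [523.   33.7  42. ]
side mark4 0.87 [329.3 226. ] [559.1  -0.   42. ]
side mark4 0.85 [304.6 224.9] [523.   33.7  42. ]
side mark5 0.87 [329.3 226. ] [559.1  -0.   42. ]
side mark5 0.85 [304.6 224.9] [523.   33.7  42. ]
side fast_lamp 0.56 [357.8 295.3] [ 482.6 -166.    30. ]
side fast_lamp 0.54 [440.9 344.2] [ 509.3 -307.3   30. ]
side controller 0.9 [333.2 262.8] [525.8 -53.    0. ]
0.9
```

Both pictures show the arch bulging away from the robot. The blue lamp is on the +y side (top 318,234; side 286,233) and the red on the -y side (top 415,237; side 358,296). The start is therefore mark5 and the end mark1. The cap lies near the outer blue side (top 320,184), and the knob is at (367,246). Next I'll get all the marks and fit the arc.

```bash
python3 - <<'E'
from h import *
from scipy.optimize import least_squares
P={}
for cam in("top","side"):
    pts=[(r['conf'],*r['centre'],*ray(cam,r['centre'],42)[:2]) for r in manip.tip_of(cam,"mark3")]
    pts=np.array(pts);print(cam);print(np.round(pts,2))
    P[cam]=pts
# classical refinement: dark blobs within strip mask
for cam in("top","side"):
    m=manip.masks_of(cam,"strip")
    print(cam,[(round(r['conf'],2),np.round(r['bbox'],1),r['mask'].sum()) for r in m[:2]])
    mk=m[0]['mask'];np.save(cam+"_strip.npy",mk)
    c=manip.masks_of(cam,"cap");print('cap',[(round(r['conf'],2),np.round(r['bbox'],1),np.round(ray(cam,r['bbox'][:2],40),1)) for r in c[:2]])
    c=manip.tip_of(cam,"knob_edge");print('knob',[(round(r['conf'],2),np.round(ray(cam,r['centre'],46),1)) for r in c[:2]])
    img=cv2.imread(f"pics/{cam}0.png");x,y,w,h=m[0]['bbox'];x0,y0=int(x-w/2-25),int(y-h/2-25)
    cr=img[y0:int(y+h/2+45),x0:int(x+w/2+25)]
    cv2.imwrite(f"pics/{cam}_crop.png",cv2.resize(cr,None,fx=4,fy=4,interpolation=cv2.INTER_CUBIC)[:600,:800]);print(x0,y0)
print(manip.sense()['time_s'])
E
```

```text
top
[[ 8.7000e-01  3.9380e+02  1.9720e+02  5.6999e+02 -1.2140e+02]
 [ 7.5000e-01  3.4240e+02  2.0010e+02  5.6207e+02 -5.7700e+00]
 [ 6.8000e-01  4.0990e+02  2.1810e+02  5.2300e+02 -1.5627e+02]
 [ 6.6000e-01  3.6620e+02  1.9640e+02  5.7112e+02 -5.9310e+01]
 [ 5.6000e-01  3.2290e+02  2.1730e+02  5.2270e+02  3.7760e+01]]
side
[[ 8.7000e-01  3.2930e+02  2.2600e+02  5.5915e+02 -4.0000e-02]
 [ 8.5000e-01  3.0460e+02  2.2490e+02  5.2300e+02  3.3650e+01]
 [ 7.7000e-01  3.5530e+02  2.3540e+02  5.7818e+02 -5.5400e+01]
 [ 6.5000e-01  3.7040e+02  2.7540e+02  5.2161e+02 -1.5397e+02]
 [ 6.5000e-01  3.6840e+02  2.5740e+02  5.5178e+02 -1.1825e+02]]
top []Traceback (most recent call last):
  File "<stdin>", line 12, in <module>
IndexError: list index out of range
```

```bash
python3 - <<'E'
from h import *
from scipy.optimize import least_squares
# order mark1(-y)..mark5(+y)
net={"top":[(409.9,218.1),(393.8,197.2),(366.2,196.4),(342.4,200.1),(322.9,217.3)],
"side":[(370.4,275.4),(368.4,257.4),(355.3,235.4),(329.3,226),(304.6,224.9)]}
ref={}
for cam in net:
    g=cv2.cvtColor(cv2.imread(f"pics/{cam}0.png"),cv2.COLOR_BGR2GRAY).astype(float)
    ref[cam]=[]
    for u,v in net[cam]:
        x,y=int(round(u)),int(round(v))
        w=np.clip(150-g[y-3:y+4,x-3:x+4],0,None)
        yy,xx=np.mgrid[y-3:y+4,x-3:x+4]
        r=np.hypot(xx-u,yy-v)<3.6;w=w*r
        ref[cam].append((round((w*xx).sum()/max(w.sum(),1),2),round((w*yy).sum()/max(w.sum(),1),2),int(w.sum())))
    print(cam,ref[cam])
ang=np.radians([-60,-30,0,30,60])
def marks(p): return np.c_[p[0]+110*np.cos(ang+p[2]),p[1]+110*np.sin(ang+p[2]),np.full(5,42)]
for nm,src in(("net",net),("ref",{c:[a[:2] for a in ref[c]] for c in ref})):
  for cams in(["top"],["side"],["top","side"]):
    f=lambda p:np.concatenate([proj(c,m)-np.array(src[c][i]) for c in cams for i,m in enumerate(marks(p))])
    r=least_squares(f,[470,-60,0],loss='soft_l1',x_scale=[1,1,.01]);print(nm,cams,np.round(r.x,3),np.round(r.fun,1))
    if nm=='ref':print(np.round(marks(r.x),1).tolist())
for cam,o in(("top",(295,165)),("side",(230,195))):
    img=cv2.imread(f"pics/{cam}0.png");x,y=o
    big=cv2.resize(img[y:y+110,x:x+150],None,fx=5,fy=5,interpolation=cv2.INTER_CUBIC)
    for m in marks(r.x):
        q=(proj(cam,m)-o+.5)*5;cv2.circle(big,tuple(int(a) for a in q),3,(0,255,0),-1)
    cv2.imwrite(f"pics/{cam}_c.png",big)
E
```

```text
top [(np.float64(409.8), np.float64(220.08), 491), (np.float64(395.1), np.float64(195.26), 961), (np.float64(367.2), np.float64(194.56), 431), (np.float64(342.8), np.float64(200.03), 423), (np.float64(324.31), np.float64(217.32), 410)]
side [(np.float64(369.85), np.float64(276.86), 1300), (np.float64(370.04), np.float64(255.36), 533), (np.float64(356.19), np.float64(237.4), 615), (np.float64(331.54), np.float64(227.11), 329), (np.float64(303.92), np.float64(224.74), 567)]
net ['top'] [ 4.67613e+02 -6.10400e+01  6.00000e-03] [-0.1 -0.1 -2.6  2.9  0.4 -2.8 -0.1 -0.2  1.4  0.3]
net ['side'] [ 4.65354e+02 -5.82900e+01  3.00000e-03] [-0.7  0.1  1.6 -3.5 -0.2  1.2  1.4  0.4 -2.2 -0.3]
net ['top', 'side'] [ 4.66313e+02 -5.91170e+01 -2.00000e-03] [-0.8  0.8 -3.1  3.7 -0.  -2.3 -0.7  0.2  0.8  0.6  0.   0.3  2.3 -3.3
  0.7  1.3  2.3  0.5 -1.3 -0.3]
ref ['top'] [ 4.66288e+02 -6.04360e+01 -1.60000e-02] [ 0.3 -0.5 -3.2  6.   0.3 -0.4  0.1 -0.1  0.3 -0.1]
[[519.7, -156.6, 42.0], [560.7, -117.0, 42.0], [576.3, -62.2, 42.0], [562.4, -7.0, 42.0], [522.8, 33.9, 42.0]]
ref ['side'] [ 4.64721e+02 -5.94060e+01 -1.70000e-02] [-0.3 -0.   0.4 -0.2 -0.1  0.1  0.4 -0.1 -0.3  0.2]
[[518.1, -155.6, 42.0], [559.0, -116.1, 42.0], [574.7, -61.3, 42.0], [560.9, -6.1, 42.0], [521.4, 34.9, 42.0]]
ref ['top', 'side'] [ 4.65346e+02 -5.96150e+01 -1.80000e-02] [-0.  -0.  -3.4  6.5  0.   0.  -0.1  0.3 -0.   0.3  0.  -0.1  0.8 -0.2
  0.2  0.1  0.8 -0.1  0.   0.1]
[[518.6, -155.9, 42.0], [559.6, -116.4, 42.0], [575.3, -61.6, 42.0], [561.6, -6.4, 42.0], [522.1, 34.6, 42.0]]
```

View pics/top_c.png

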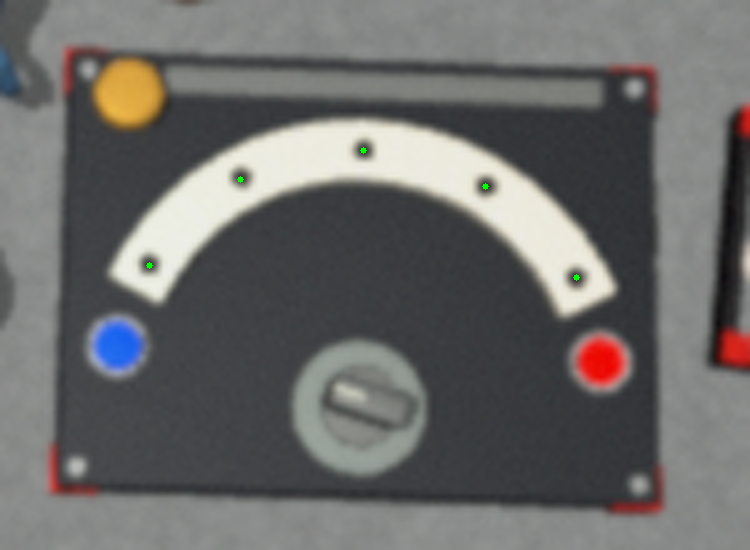

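View pics/side_c.png

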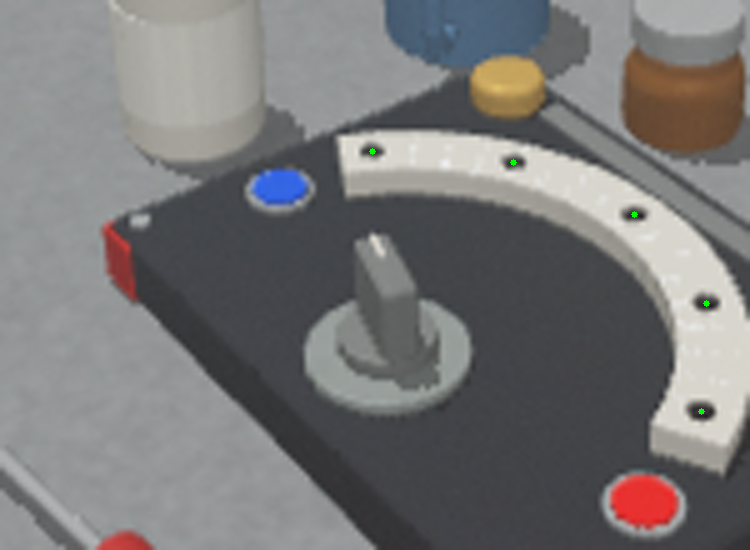

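The fit lands on all five dots in both views, to within 1 px. The centre is (465, -60) and the marks run from mark5 (522, 35) to mark1 (519, -156). Now I'll shut the fingers, square the tool to the world axes, and start the transit.

>>> step_arm([
  [0,0,-0.116,0,0,0,0],
  [0,0,-0.116,0,0,0,0],
  [0,0,-0.117,0,0,0,0],
  [0,0,-0.117,0,0,0,0],
  [0,0,0,-1.5,-4,0,0],
  [0,0,0,-1.5,-4,0,0],
  [0,0,0,-1.5,-4,0,0],
  [0,0,0,-1.5,-4,0,0],
  [0,0,0,-1.5,-4,0,0],
  [0,0,0,-1.5,-4,0,0],
])

```text
time_s: 2.05
position: [393.6, 361.6, 231.5]
ee_rot: [[-1.0, -0.001, 0.001], [-0.001, 1.0, 0.0], [-0.001, 0.0, -1.0]]
contact_force: [0.8, -0.4, 0.3]
finger_gap: -0.005
```

>>> step_arm([
  [0,0,0,-1.43,-3.63,0,0],
  [0,0,0,-1.43,-3.63,0,0],
  [0,0,0,-1.43,-3.63,0,0],
  [0,0,0,-1.43,-3.63,0,0],
  [0,0,0,-1.43,-3.63,0,0],
  [0,0,0,-1.43,-3.63,0,0],
  [0,0,0,-1.43,-3.63,0,0],
  [0,0,0,-1.43,-3.63,0,0],
  [0,0,0,-1.43,-3.63,0,0],
  [0,0,0,0,0,0,0],
])

```text
time_s: 3.05
position: [523.4, 32.5, 231.6]
ee_rot: [[-1.0, 0.004, 0.001], [0.004, 1.0, -0.002], [-0.001, -0.002, -1.0]]
contact_force: [0.0, 0.5, 0.0]
finger_gap: 0.001
```

>>> step_arm([
  [0,0,0,0.1,0.2,3,0],
  [0,0,0,0,0,3,0],
  [0,0,0,0,0,3,0],
  [0,0,0,0,0,3,0],
  [0,0,0,0,0,2.5,0],
  [0,0,0,0,0,1.5,0],
  [0,0,0,0,0,0.5,0],
  [0,0,0,0,0,0,0],
  [0,0,0,0,0,0,0],
])

```text
time_s: 3.95
position: [521.8, 38.8, 67.3]
ee_rot: [[-1.0, -0.0, 0.002], [-0.0, 1.0, 0.0], [-0.002, 0.0, -1.0]]
contact_force: [0.6, 0.0, 0.4]
finger_gap: -0.001
```

```bash
python3 - <<'E'
from h import *
for cam,o in(("top",(295,165)),("side",(230,195))):
    img,d=manip.grab_frame(cam);x,y=o
    cv2.imwrite(f"pics/{cam}_h.png",cv2.resize(img[y-40:y+110,x:x+150],None,fx=4,fy=4,interpolation=cv2.INTER_CUBIC))
s=manip.sense();print(s['time_s'],s['position'],s['contact_force'])
E
```

```text
4.05 [522.17601039  38.60184145  67.71970045] [-0.27847396 -0.03111005  0.0995315 ]
```

View pics/side_h.png

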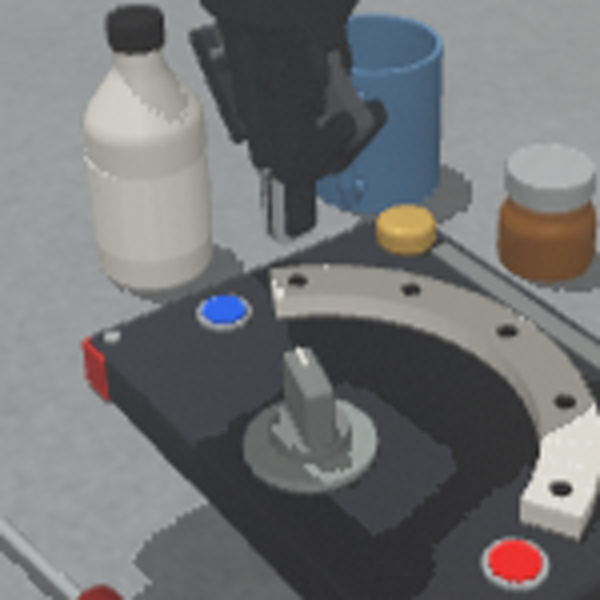

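View pics/top_h.png

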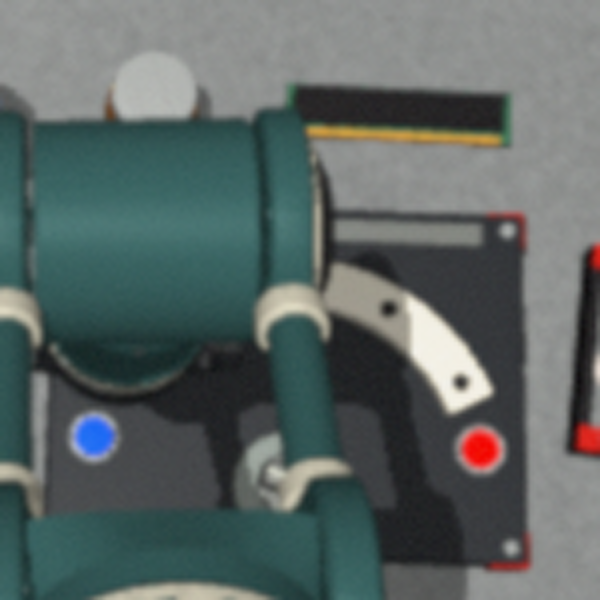

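```bash
python3 - <<'E'
from h import *
for P in([522,38.6,67.5],[522,34.6,67.5]):print(proj("side",P), (proj("side",P)-[230,155]+.5)*4)
print([manip.sense()['position'].round(1).tolist() for _ in range(3)])
for _ in range(3):
    manip.grab_frame("side");print(manip.sense()['position'].round(1),manip.sense()['contact_force'].round(2))
E
```

```text
[302.373079   213.30324195] [291.492316   235.21296779]
[303.56871111 214.17092034] [296.27484444 238.68368136]
[[522.2, 38.6, 67.7], [522.2, 38.6, 67.7], [522.2, 38.6, 67.7]]
[522.1  38.6  67.7] [ 0.45 -0.44  0.13]
[521.9  38.5  67.5] [-0.14  0.22  0.88]
[521.8  38.4  67.3] [-0.59 -0.2  -0.03]
```

>>> step_arm([
  [0,0,0,0,-0.38,0,0],
  [0,0,0,0,0,0.8,0],
  [0,0,0,0,0,0.8,0],
  [0,0,0,0,0,0.4,0],
  [0,0,0,0,0,0,0],
])

```text
time_s: 4.7
position: [519.7, 34.6, 44.8]
ee_rot: [[-1.0, -0.0, -0.003], [-0.0, 1.0, -0.0], [0.003, -0.0, -1.0]]
contact_force: [-0.1, 0.1, -0.2]
finger_gap: -0.0
```

>>> step_arm([
  [0,0,0,-0.2,0,0.2,0],
  [0,0,0,0,0,0.1,0],
  [0,0,0,0,0,0.1,0],
  [0,0,0,0,0,0,0],
])

```text
time_s: 5.1
position: [523.0, 34.7, 42.3]
ee_rot: [[-1.0, -0.0, 0.0], [-0.0, 1.0, 0.0], [-0.0, 0.0, -1.0]]
contact_force: [0.3, 0.2, 0.2]
finger_gap: 0.001
```

>>> step_arm([
  [0,0,0,0,0,0.15,0],
  [0,0,0,0,0,0.15,0],
  [0,0,0,0,0,0,0],
])

```text
time_s: 5.4
position: [523.2, 34.7, 39.5]
ee_rot: [[-1.0, -0.0, 0.0], [-0.0, 1.0, 0.0], [-0.0, 0.0, -1.0]]
contact_force: [-1.4, -0.1, 2.8]
finger_gap: 0.004
```

>>> step_arm([
  [0,0,0,0,0,0.15,0],
  [0,0,0,0,0,0,0],
  [0,0,0,0,0,0,0],
])

```text
time_s: 5.7
position: [523.2, 34.7, 38.1]
ee_rot: [[-1.0, -0.0, 0.0], [-0.0, 1.0, 0.0], [-0.0, 0.0, -1.0]]
contact_force: [-1.0, -0.1, 3.9]
finger_gap: -0.002
```

Pressed about 4 mm at 3.9 N on mark5. Now I'll slide slowly along the arc.

>>> step_arm([
  [0,0,0,-0.33,-0.26,0,0],
  [0,0,0,-0.36,-0.27,0,0],
  [0,0,0,-0.38,-0.29,0,0],
  [0,0,0,-0.37,-0.31,0,0],
  [0,0,0,0,0,0,0],
])

```text
time_s: 6.2
position: [538.3, 22.7, 37.9]
ee_rot: [[-1.0, 0.0, 0.001], [0.0, 1.0, -0.0], [-0.001, -0.0, -1.0]]
contact_force: [-0.6, -0.4, 4.7]
finger_gap: -0.001
```

>>> step_arm([
  [0,0,0,-0.32,-0.29,0,0],
  [0,0,0,-0.3,-0.31,0,0],
  [0,0,0,-0.33,-0.35,0,0],
  [0,0,0,-0.31,-0.37,0,0],
  [0,0,0,-0.29,-0.38,0,0],
  [0,0,0,-0.27,-0.4,0,0],
  [0,0,0,-0.26,-0.4,0,0],
  [0,0,0,-0.24,-0.42,0,0],
  [0,0,0,0,0,0,0],
])

```text
time_s: 7.1
position: [561.3, -6.7, 38.0]
ee_rot: [[-1.0, -0.0, 0.001], [-0.0, 1.0, -0.001], [-0.001, -0.001, -1.0]]
contact_force: [-0.3, -0.4, 4.6]
finger_gap: 0.003
```

>>> step_arm([
  [0,0,0,-0.24,-0.4,0,0],
  [0,0,0,-0.21,-0.42,0,0],
  [0,0,0,-0.19,-0.44,0,0],
  [0,0,0,-0.17,-0.45,0,0],
  [0,0,0,-0.14,-0.46,0,0],
  [0,0,0,-0.13,-0.46,0,0],
  [0,0,0,-0.11,-0.47,0,0],
  [0,0,0,-0.08,-0.47,0,0],
  [0,0,0,-0.06,-0.48,0,0],
  [0,0,0,-0.05,-0.48,0,0],
])

```text
time_s: 8.1
position: [574.6, -51.6, 37.9]
ee_rot: [[-1.0, -0.0, 0.0], [-0.0, 1.0, -0.0], [-0.0, -0.0, -1.0]]
contact_force: [-0.1, 2.9, 3.8]
finger_gap: 0.001
```

>>> step_arm([
  [0,0,0,-0.03,-0.48,0,0],
  [0,0,0,-0.01,-0.48,0,0],
  [0,0,0,0.02,-0.48,0,0],
  [0,0,0,0.04,-0.48,0,0],
  [0,0,0,0.06,-0.48,0,0],
  [0,0,0,0.08,-0.47,0,0],
  [0,0,0,0.1,-0.47,0,0],
  [0,0,0,0.12,-0.47,0,0],
  [0,0,0,0,0,0,0],
])

```text
time_s: 9.0
position: [570.5, -90.3, 37.8]
ee_rot: [[-1.0, 0.0, 0.0], [0.0, 1.0, -0.001], [-0.0, -0.001, -1.0]]
contact_force: [-0.6, 0.2, 3.9]
finger_gap: -0.003
```

>>> step_arm([
  [0,0,0,0.12,-0.44,0,0],
  [0,0,0,0.14,-0.44,0,0],
  [0,0,0,0.18,-0.45,0,0],
  [0,0,0,0.2,-0.43,0,0],
  [0,0,0,0.22,-0.43,0,0],
  [0,0,0,0.24,-0.41,0,0],
  [0,0,0,0.26,-0.41,0,0],
  [0,0,0,0.27,-0.39,0,0],
  [0,0,0,0.29,-0.38,0,0],
  [0,0,0,0.31,-0.37,0,0],
])

```text
time_s: 10.0
position: [548.2, -131.2, 37.9]
ee_rot: [[-1.0, -0.0, 0.0], [-0.0, 1.0, -0.0], [-0.0, -0.0, -1.0]]
contact_force: [1.4, 1.9, 5.0]
finger_gap: 0.001
```

>>> step_arm([
  [0,0,0,0.32,-0.36,0,0],
  [0,0,0,0.34,-0.35,0,0],
  [0,0,0,0.35,-0.32,0,0],
  [0,0,0,0.37,-0.31,0,0],
  [0,0,0,0.38,-0.29,0,0],
  [0,0,0,0.39,-0.28,0,0],
  [0,0,0,0.41,-0.26,0,0],
  [0,0,0,0.41,-0.25,0,0],
  [0,0,0,0,0,0,0],
  [0,0,0,0,0,0,0],
])

```text
time_s: 11.0
position: [517.8, -155.5, 37.6]
ee_rot: [[-1.0, -0.001, -0.002], [-0.001, 1.0, -0.001], [0.002, -0.001, -1.0]]
contact_force: [0.3, -2.1, 3.9]
finger_gap: -0.003
```

On mark1 at 3.9 N. I'll dwell for a few rows, then lift straight up.

>>> step_arm([
  [0,0,0,0,0,0,0],
  [0,0,0,0,0,0,0],
  [0,0,0,0,0,-0.5,0],
  [0,0,0,0,0,-1,0],
  [0,0,0,0,0,-2,0],
  [0,0,0,0,0,-3,0],
  [0,0,0,0,0,-3,0],
  [0,0,0,0,0,-3,0],
  [0,0,0,0,0,0,0],
  [0,0,0,0,0,0,0],
])

```text
time_s: 12.0
position: [518.9, -154.7, 163.7]
ee_rot: [[-1.0, -0.0, 0.001], [-0.0, 1.0, -0.0], [-0.001, -0.0, -1.0]]
contact_force: [-0.7, 0.2, 0.1]
finger_gap: 0.003
```

```bash
python3 - <<'E'
from h import *
a=cv2.imread("pics/side0.png");b,_=manip.grab_frame("side");t,_=manip.grab_frame("top")
cv2.imwrite("pics/side_end.png",b);cv2.imwrite("pics/top_end.png",t)
s=manip.sense();print(s['time_s'],s['position'],s['contact_force'].round(1))
E
```

```text
12.1 [ 517.48351741 -154.31467459  161.4818888 ] [-0.5  0.5 -0.7]
```

View pics/side_end.png

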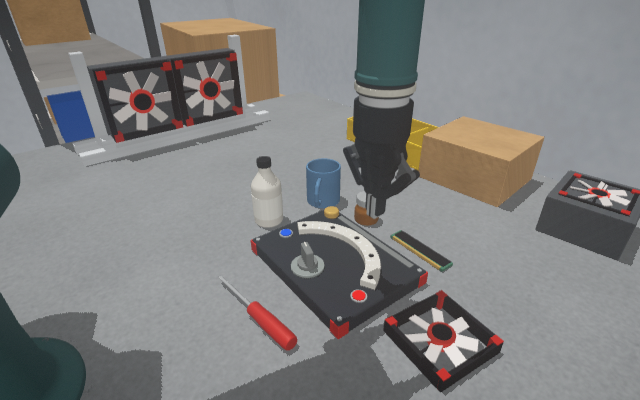

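The picture shows the fingertips well clear above the strip. The knob (307,258), the cap (331,212) and the loose things are where they were, so I'm handing in.

```bash
python3 -c "
from cell import manip
print(manip.hand_in(),manip.sense()['time_s'])"
```

```text
the job is handed in; nothing more can be done
the job is handed in; nothing more can be done
```

I slid the shut fingertips along the strip from the blue-lamp end mark (mark5) over all five marks to the red-lamp end mark (mark1). I then lifted straight off and handed the job in at about 12 s of the 42 s allowed; hand-in gives no verdict.

- **Finding the marks:** I fitted the known arc to marks seen in both cameras. Nine of the ten sightings fitted within about 1 px. The tenth (mark2 in the top view) was mislocated and carried little weight, but the fit still landed on its dot.
- **Press:** the vertical force read 3.8–5.0 N at every check during the slide, about 4 mm of press by the spring figures given. These are readings at the end of each move; the strip's own travel can't be read. At the checks on the marks, the tip was within about 2 mm of the fitted positions.
- **Sideways force:** there was up to 2.9 N of sideways force mid-slide.
- **After lifting:** the tip stood at about 160 mm, with the force reading back near zero. By eye, the last side picture showed the knob and the loose things unmoved. The screw jar is partly hidden by the gripper there. I also saved a final top picture but did not inspect it.
- **Small disagreement:** position readings wandered by 2–3 mm just after fast moves, so I corrected the aim before touching down.

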